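# Put the reagent bottles back in their colour-matched stands

### The job

The bottles have been left in the wrong places: stand each of the four bottles upright in the cup of the stand whose colour matches its cap (blue, purple, white; the black dropper bottle with the yellow top on the bench goes in the yellow stand; leave the one up on the boxes). A bottle that stands in another's stand has to be moved out before the rightful one goes in; keep the bottles upright, set them down rather than drop them, and do not disturb the flat black lidded box or the timer.

Things in the scene. Friction and masses are not known exactly. Their poses are not given: they have to be found in the camera images.
- bottle_blue: reagent bottle with a blue screw cap and a blue-and-white label; starts standing in the purple stand. Upright, rigid, closed, about 90 g. Round body 47 mm in diameter from its foot up to about 60 mm, then a shoulder; cap 30 mm in diameter; 88 mm tall in all. Origin: centre of its underside; z up along the bottle.
- bottle_purple: reagent bottle with a purple screw cap and a purple-and-white label; starts standing in the white stand. Upright, rigid, closed, about 90 g. Round body 47 mm in diameter from its foot up to about 60 mm, then a shoulder; cap 30 mm in diameter; 88 mm tall in all. Origin: centre of its underside; z up along the bottle.
- bottle_white: reagent bottle with a white screw cap and brown contents; starts on the bare bench in front of the stands. Upright, rigid, closed, about 90 g. Round body 47 mm in diameter from its foot up to about 60 mm, then a shoulder; cap 30 mm in diameter; 88 mm tall in all. Origin: centre of its underside; z up along the bottle.
- dropper_bottle: small black dropper bottle with a yellow collar and nozzle; starts on the bare bench in front of the stands (a like one up on the blue boxes behind is scenery). Upright, rigid, closed, about 60 g. Round black body 40 mm in diameter up to 52 mm, yellow collar 32 mm in diameter up to 72 mm, thin nozzle; 84 mm tall in all. Origin: centre of its underside; z up along the bottle.
- stand_blue: blue bottle stand, fixed to the bench: a blue cup on a black rubber foot. Foot 86 mm wide, 3 mm high; cup 77 mm wide outside, 67 mm inside; rim 15 mm and inner floor 5 mm above the bench. Origin: centre of its underside; z up. To the left of the stands, beyond y = 0.21, a solid grey splash screen up to 0.25 m high runs front to back: cross above it.
- stand_purple: purple bottle stand, fixed to the bench: a purple cup on a black rubber foot. Foot 86 mm wide, 3 mm high; cup 77 mm wide outside, 67 mm inside; rim 15 mm and inner floor 5 mm above the bench. Origin: centre of its underside; z up. To the left of the stands, beyond y = 0.21, a solid grey splash screen up to 0.25 m high runs front to back: cross above it.
- stand_white: white bottle stand, fixed to the bench: a white cup on a black rubber foot. Foot 86 mm wide, 3 mm high; cup 77 mm wide outside, 67 mm inside; rim 15 mm and inner floor 5 mm above the bench. Origin: centre of its underside; z up. To the left of the stands, beyond y = 0.21, a solid grey splash screen up to 0.25 m high runs front to back: cross above it.
- stand_yellow: yellow bottle stand, fixed to the bench: a yellow cup on a black rubber foot. Foot 86 mm wide, 3 mm high; cup 77 mm wide outside, 67 mm inside; rim 15 mm and inner floor 5 mm above the bench. Origin: centre of its underside; z up. To the left of the stands, beyond y = 0.21, a solid grey splash screen up to 0.25 m high runs front to back: cross above it.
- sample_box: bystander: flat black lidded box, 92 x 128 x 29 mm, loose on the bench behind the stands. Origin: centre of its underside.
- timer: bystander: square white bench timer, 66 x 66 x 18 mm, with red, grey and green buttons, lying loose on the bench. Origin: centre of its underside.

How it is judged (in metres and radians):
At the end, for the whole second after the job is handed in: Each bottle stands upright (within 0.1 rad) on the inner floor of the stand of its own colour: its centre within 16 mm of the stand's centre, its foot 2 to 9 mm above the bench, released and at rest (horizontal distance between bottle_blue and stand_blue below 0.016 m and z of bottle_blue in the frame of stand_blue between 0.002 and 0.009 m and angle between each of bottle_blue, bottle_purple, bottle_white, dropper_bottle's own z axis and vertical below 0.1 rad and linear speed of each of bottle_blue, bottle_purple, bottle_white, dropper_bottle below 0.02 m/s and angular speed of each of bottle_blue, bottle_purple, bottle_white, dropper_bottle below 0.3 rad/s and contact force between each of bottle_blue, bottle_purple, bottle_white, dropper_bottle and the fingers below 0.1 N and horizontal distance between bottle_purple and stand_purple below 0.016 m and z of bottle_purple in the frame of stand_purple between 0.002 and 0.009 m and horizontal distance between bottle_white and stand_white below 0.016 m and z of bottle_white in the frame of stand_white between 0.002 and 0.009 m and horizontal distance between dropper_bottle and stand_yellow below 0.016 m and z of dropper_bottle in the frame of stand_yellow between 0.002 and 0.009 m); the robot touches nothing.
It fails at once if a bottle tips over (leans more than about 35 degrees) (angle between any of bottle_blue, bottle_purple, bottle_white, dropper_bottle's own z axis and vertical above 0.6 rad).
It fails at once if a bottle falls freely from more than 3 cm above the bench ((height (world z) of bottle_blue above 0.03 m and contact force between bottle_blue and anything else below 0.001 N) or (height (world z) of bottle_purple above 0.03 m and contact force between bottle_purple and anything else below 0.001 N) or (height (world z) of bottle_white above 0.03 m and contact force between bottle_white and anything else below 0.001 N) or (height (world z) of dropper_bottle above 0.03 m and contact force between dropper_bottle and anything else below 0.001 N)).
It fails at once if the black box or the timer is moved more than 15 mm (distance of any of sample_box, timer from where it was at the start of the episode above 0.015 m).
It also fails if it takes over 112 s, if anything falls off the work surface, if the arm or the gripper's body presses on something with over 40 N, if the wrist force passes 120 N, or if a joint passes its speed limit or range.

### The arm

A 6-joint arm with a two-finger parallel gripper is mounted at the origin on a cart in front of the work surface, level with it; the furniture and walls round the work are solid. World frame = base frame: x ahead of the robot, y to its left, z up, the work surface at z = 0. Lengths are in mm, angles in rad, forces in N, time in s.
With the tool pointing down it reaches from about 350 to 975 mm from the base axis. Payload 7.1 kg.
Tool frame: the origin (TCP) lies midway between the tips of the shut fingers; the grasp point (between the pads) lies 19 mm behind it (ctrl.grip_depth is the distance from the TCP to the grasp point, in mm); z points along the fingers, y is the line along which they close (so a half turn about z gives the same grasp; the last joint's range is limited). The gripper opens to 88 mm and grips with 3 to 60 N. Pads are 20 mm wide; open, the fingers measure 115 mm over their backs; the gripper's body (75 mm by 178 mm) begins 61 mm behind the grasp point.
Start: joints at [1.293, 0.423, 1.63, -0, 1.089, -0.019], TCP at [159.919, 604.177, 190.375] pointing down, gripper open.
Joint ranges: [-3, 3], [-0.9, 2.11], [0.09, 2.58], [-1.31, 4.45], [0.11, 2.69], [-2.54, 2.54]. Speed limits (rad/s): [2.39, 2.39, 3.01, 3.14, 3.14, 3.14].

### API

Orientations are given as a rotation vector (axis times angle).
In Python, from workcell import ctrl, cams gives the robot as it stands.
- The arm moves only by the tool move_arm, never from a script. Its argument "steps" is a list of rows, each a list of 3 entries, a list of its own where there are three numbers: the shift along the tool's x, y, z in units of 25 mm (1.0 is 25 mm), then the turn about the tool's z in units of 5 degrees (1.0 is 5 degrees), then the closure, from 0 (fully open) to 1 (shut). A call has 1 to 20 rows; each row shifts and turns the commanded pose from where the row before left it, along the tool's axes as they then stand; what a row does not reach is not made up. A row lasts 1/12 s, in which the tool goes at most 41.7 mm and 7.16 degrees, less where a joint would pass 70% of its speed; a pose out of reach is approached as far as the arm can. A call is refused whole if a number of a shift passes 1 or a number of a turn 1, either way. A call with a gripper value outside its range is refused whole. The fingers move at their own pace and stop on an object; the grip force is fixed at half the most. Time passes only in rows, so rows that do not move let the fingers close. It gives the time, the measured TCP pose, the force, the opening and the grip force at its end, in the units of the state.
- ctrl.get_obs(): the state, without advancing time (a new reading comes with each control period).
- cams.get_image(name): name is "side" or "top"; returns a dict with "image" (420x560x3 uint8, red, green, blue), "camera_matrix" (3x3 intrinsics, pixels), "xyz" and "rotation" of the camera in the world. Camera axes: x right, y down, z forward; pixel columns grow to the right and rows downward; lengths in mm; the calibration is good to about 2 mm. A picture is of the moment at which its call begins. There is no depth.
- ctrl.close_job(): hands the job in; it is judged then, once.
Trained networks look in the newest picture that a camera, given by its name, has taken for a name from the list of things; names that differ only in an ending like _2 or _b are one class to them, and where a whole thing is asked for, a point or a joint stands for the part that bears it (a point fixed in the world has none). Each returns a list of dicts, best first, with "p" (0 to 1); they miss things now and then, are a little off and sometimes report something else, mostly with a low value. They report only what shows in the picture. A call takes as long as a camera call.
- cams.boxes_of(camera, thing): "rect" ([centre column, centre row, width, height] in pixels, round what is visible of it).
- cams.cut_out(camera, thing): "pixels" (420x560 bool, what is visible of it) and "rect" ([centre column, centre row, width, height] in pixels, round what is visible of it).
The state is a dict: "t": time; "qpos": joint angles; "qvel": joint speeds; "joint_torque": joint torques, N m; "ee_pos": TCP position; "orientation": TCP orientation; "ft_force": force on the tool from outside, world axes, zero at the start; "moment": the same for the moment, N m; "width": finger opening in mm; "grasp_force": force on a finger pad.
Only numpy, scipy, OpenCV 4.12 (cv2) and the standard library are available. Lean on these libraries where they do the work, as an engineer would, in place of code of your own. Each camera call takes 0.05 s, during which the arm holds its last target. There are 200 camera calls.

## Working session

There is one attempt and no reset: what is moved stays moved. The work goes in short steps, Python scripts to look and compute and a tool call to move; the robot and the scene stay as the last step left them, time stands still between calls to the robot, and variables do not carry over. Pictures are saved under pics/ and viewed, at most 14 in all, crops included, and the job is handed in when it is done.

Besides the shell and the picture viewer there is one more tool, called by a JSON object that holds its "name" and its "arguments". move_arm: Moves the arm, as the interface text tells. Its arguments: {"type":"object","properties":{"steps":{"type":"array"}},"required":["steps"]}

```bash
mkdir -p pics
cat > h.py <<'E'
import numpy as np, cv2
from workcell import ctrl, cams
from scipy.spatial.transform import Rotation as R
def snap(cam,name=None):
    d=cams.get_image(cam)
    if name: cv2.imwrite(f'pics/{name}.png',d['image'][:,:,::-1])
    return d
def ray(d,u,v):
    r=np.array(d['rotation']); r=r if r.shape==(3,3) else R.from_rotvec(r).as_matrix()
    return np.array(d['xyz'],float), r@np.linalg.inv(d['camera_matrix'])@[u,v,1]
def at_z(d,u,v,z):
    o,k=ray(d,u,v); return o+k*(z-o[2])/k[2]
def proj(d,p):
    r=np.array(d['rotation']); r=r if r.shape==(3,3) else R.from_rotvec(r).as_matrix()
    q=np.array(d['camera_matrix'])@(r.T@(np.asarray(p,float)-d['xyz'])); return q[:2]/q[2]
E
python3 - <<'E'
from h import *
o=ctrl.get_obs(); print({k:np.round(o[k],3) for k in ('t','ee_pos','orientation','width')}, R.from_rotvec(o['orientation']).as_matrix().round(3))
for c in ('top','side'):
    d=snap(c,c+'0'); print(c,np.round(d['xyz']),np.round(d['rotation'],3).tolist(),np.round(d['camera_matrix']).tolist())
    for n in 'bottle_blue bottle_purple bottle_white dropper_bottle stand_blue stand_purple stand_white stand_yellow sample_box timer'.split():
        print(n,[(round(b['p'],2),np.round(b['rect']).tolist(),at_z(d,b['rect'][0],b['rect'][1],15 if 'stand' in n else 45).round()[:2].tolist()) for b in cams.boxes_of(c,n)[:3]])
E
```

```text
{'t': np.float64(0.0), 'ee_pos': array([159.753, 603.623, 189.611]), 'orientation': array([-4.050e-01, -3.115e+00,  2.000e-03]), 'width': np.float64(87.943)} [[-0.967  0.256 -0.   ]
 [ 0.256  0.967 -0.001]
 [ 0.    -0.001 -1.   ]]
top [ 435. -151. 1104.] [-2.126, 2.179, -0.171] [[546.0, 0.0, 273.0], [0.0, 546.0, 206.0], [0.0, 0.0, 1.0]]
bottle_blue [(0.69, [239.0, 208.0, 27.0, 28.0], [587.0, -100.0])]
bottle_purple [(0.64, [387.0, 218.0, 29.0, 29.0], [560.0, -389.0]), (0.16, [314.0, 217.0, 40.0, 42.0], [565.0, -246.0])]
bottle_white [(0.94, [205.0, 284.0, 29.0, 21.0], [440.0, -32.0])]
dropper_bottle [(0.88, [289.0, 285.0, 20.0, 20.0], [434.0, -193.0])]
stand_blue [(0.77, [167.0, 226.0, 43.0, 44.0], [559.0, 46.0]), (0.29, [197.0, 125.0, 67.0, 47.0], [765.0, -14.0])]
stand_purple [(0.75, [198.0, 127.0, 63.0, 46.0], [760.0, -17.0]), (0.65, [239.0, 209.0, 44.0, 43.0], [588.0, -99.0]), (0.43, [387.0, 218.0, 27.0, 30.0], [564.0, -397.0])]
stand_white [(0.97, [380.0, 221.0, 40.0, 42.0], [557.0, -381.0])]
stand_yellow [(0.97, [314.0, 216.0, 36.0, 43.0], [571.0, -249.0])]
sample_box [(0.84, [
[... 320 characters left out ...]
.0], [564.0, -394.0]), (0.45, [267.0, 181.0, 44.0, 38.0], [578.0, -228.0])]
bottle_white [(0.75, [382.0, 227.0, 28.0, 37.0], [439.0, -34.0])]
dropper_bottle [(0.57, [338.0, 168.0, 21.0, 29.0], [441.0, -185.0])]
stand_blue [(0.66, [351.0, 304.0, 46.0, 47.0], [562.0, 55.0])]
stand_purple [(0.9, [296.0, 249.0, 46.0, 37.0], [594.0, -86.0]), (0.68, [267.0, 182.0, 41.0, 39.0], [572.0, -242.0])]
stand_white [(0.95, [242.0, 135.0, 37.0, 32.0], [563.0, -370.0])]
stand_yellow [(0.95, [268.0, 180.0, 39.0, 39.0], [568.0, -245.0])]
sample_box [(0.66, [234.0, 329.0, 71.0, 91.0], [765.0, -0.0])]
timer [(0.94, [284.0, 114.0, 36.0, 29.0], [469.0, -352.0]), (0.15, [242.0, 133.0, 37.0, 32.0], [568.0, -353.0])]
```

Run:
```python
import cv2
a=cv2.imread('pics/top0.png');b=cv2.imread('pics/side0.png')
cv2.imwrite('pics/t0.png',cv2.resize(a[90:330,100:430],None,fx=2.4,fy=2.4))
cv2.imwrite('pics/s0.png',cv2.resize(b,None,fx=1.42,fy=1.42))
```

```text
(no output)
```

View pics/t0.png

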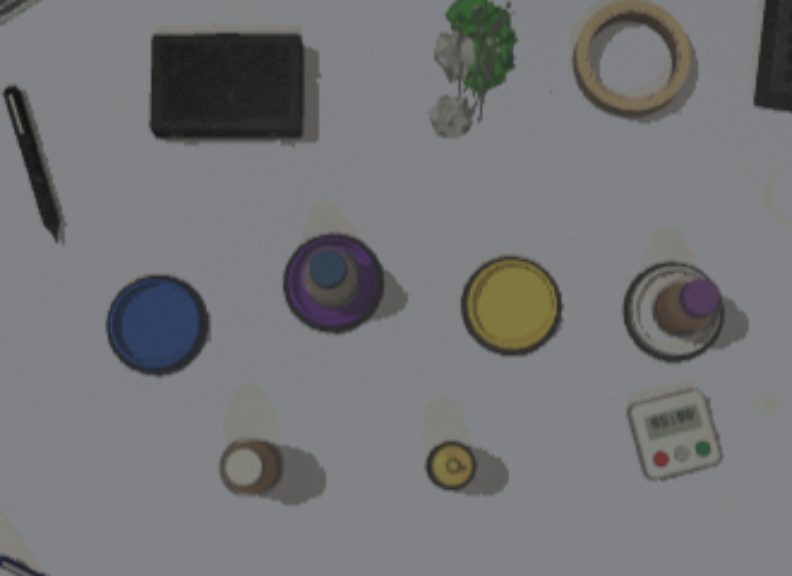

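View pics/s0.png

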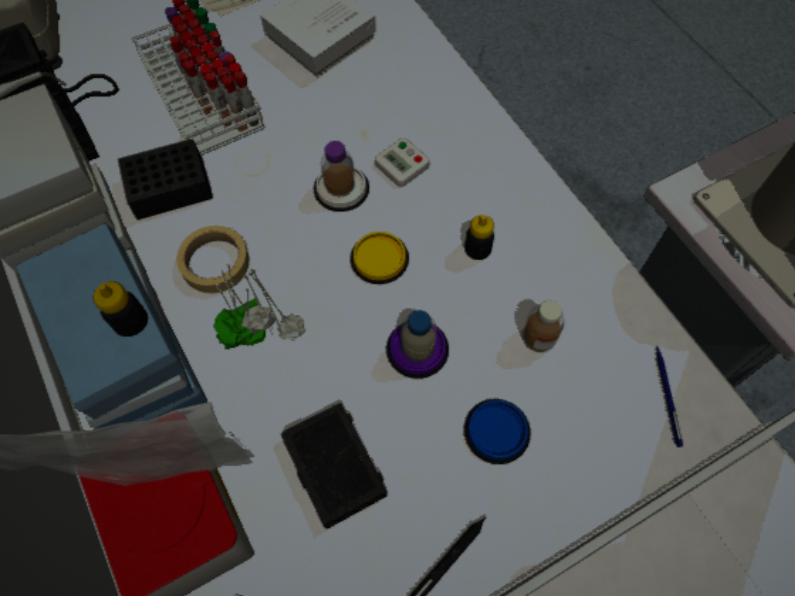

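The pictures agree with the networks. The empty blue and yellow stands are at (158,325) and (512,305) in the top crop, and the purple stand (333,283) holds the blue bottle. The white stand (674,311) holds the purple bottle, and the white and dropper bottles are on the bench at (250,466) and (451,466). Next I fit exact positions from the masks.

```bash
cat > m.py <<'E'
from h import *
from scipy.optimize import least_squares
B=[(23.5,0),(23.5,60),(15,72),(15,88)]; D=[(20,0),(20,52),(16,54),(16,72),(4,74),(4,84)]; S=[(43,0),(43,3),(38.5,3),(38.5,15)]
th=np.linspace(0,2*np.pi,40,endpoint=False)
def hullrect(uv):
    h=cv2.convexHull(np.float32(uv))[:,0]; m=cv2.moments(h)
    return np.array([h[:,0].min(),h[:,0].max(),h[:,1].min(),h[:,1].max(),m['m10']/m['m00'],m['m01']/m['m00']])
def fit(name,x0,z0,ds):
    prof=S if 'stand' in name else D if 'drop' in name else B
    pts=np.array([(r*np.cos(t),r*np.sin(t),z) for r,z in prof for t in th]); obs=[]; out=[]
    for c,d in ds.items():
        best=[]
        for k in cams.cut_out(c,name)[:3]:
            if k['p']<.15: continue
            v,u=np.nonzero(k['pixels']); hr=hullrect(np.c_[u,v]); pr=hullrect([proj(d,p+[x0[0],x0[1],z0]) for p in pts])
            if np.hypot(*(hr-pr)[4:])<14: best.append((hr,k['p']))
        if best: obs.append((c,d,best[0][0]))
    for sel in [['top'],['side'],['top','side']]:
        o=[q for q in obs if q[0] in sel]
        if not o: continue
        f=lambda x:np.concatenate([hullrect([proj(d,p+[x[0],x[1],z0]) for p in pts])-h for c,d,h in o])
        s=least_squares(f,x0,loss='soft_l1',x_scale=10,diff_step=1e-3); out.append((sel,s.x.round(1).tolist(),np.abs(s.fun).max().round(1)))
    print(name,out)
    return s.x
E
python3 - <<'E'
from m import *
ds={c:snap(c) for c in('top','side')}
for n,x,z in [('bottle_blue',(587,-98),5),('bottle_purple',(562,-390),5),('bottle_white',(440,-33),0),('dropper_bottle',(438,-189),0),('stand_blue',(560,48),0),('stand_purple',(588,-97),0),('stand_white',(558,-380),0),('stand_yellow',(570,-248),0)]: fit(n,x,z,ds)
E
```

```text
bottle_blue [(['top'], [591.7, -97.2], np.float64(1.2)), (['side'], [590.6, -99.5], np.float64(1.7)), (['top', 'side'], [591.3, -98.2], np.float64(2.3))]
bottle_purple [(['top'], [562.1, -388.6], np.float64(1.1)), (['side'], [560.2, -391.1], np.float64(2.1)), (['top', 'side'], [561.6, -389.2], np.float64(2.9))]
bottle_white [(['top'], [439.3, -29.7], np.float64(0.9)), (['side'], [438.7, -32.9], np.float64(1.4)), (['top', 'side'], [439.2, -31.2], np.float64(2.2))]
dropper_bottle [(['top'], [436.2, -189.8], np.float64(1.7)), (['side'], [437.5, -192.7], np.float64(1.9)), (['top', 'side'], [437.0, -191.5], np.float64(2.6))]
stand_blue [(['top'], [560.6, 52.2], np.float64(0.7)), (['side'], [560.4, 50.3], np.float64(0.4)), (['top', 'side'], [560.5, 51.1], np.float64(1.0))]
stand_purple [(['top'], [592.9, -97.0], np.float64(1.0)), (['side'], [593.1, -97.2], np.float64(3.6)), (['top', 'side'], [593.0, -97.1], np.float64(3.5))]
stand_white [(['top'], [560.9, -382.9], np.float64(1.9)), (['side'], [561.7, -383.2], np.float64(3.2)), (['top', 'side'], [561.3, -383.1], np.float64(3.2))]
stand_yellow [(['top'], [569.8, -247.3], np.float64(0.8)), (['side'], [568.4, -250.5], np.float64(1.1)), (['top', 'side'], [569.4, -248.4], np.float64(1.9))]
```

{"name": "move_arm", "arguments": {"steps": [[[0, 0, -1], 0, 0], [[0, 0, -1], 0, 0], [[0, 0, -1], 0, 0], [[0, 0, -1], 0, 0], [[0, 0, -1], 0, 0], [[0, 0, -1], -0.99, 0], [[0, 0, 0], -0.99, 0], [[0, 0, 0], -0.99, 0]]}}

```text
t: 2.67
ee_pos: [160.2, 605.1, 342.8]
orientation: [-0.007, 3.14, 0.006]
ft_force: [-0.1, -1.2, -0.5]
width: 87.9
grasp_force: 0.0
```

{"name": "move_arm", "arguments": {"steps": [[[-0.6, -1, 0], 0, 0], [[-0.6, -1, 0], 0, 0], [[-0.6, -1, 0], 0, 0], [[-0.6, -1, 0], 0, 0], [[-0.6, -1, 0], 0, 0], [[-0.6, -1, 0], 0, 0], [[-0.6, -1, 0], 0, 0], [[-0.6, -1, 0], 0, 0], [[-0.6, -1, 0], 0, 0], [[-0.6, -1, 0], 0, 0], [[-0.6, -1, 0], 0, 0], [[-0.6, -1, 0], 0, 0], [[-0.6, -1, 0], 0, 0], [[-0.6, -1, 0], 0, 0], [[-0.6, -1, 0], 0, 0], [[-0.6, -1, 0], 0, 0], [[-0.6, -1, 0], 0, 0], [[-0.6, -1, 0], 0, 0], [[-0.6, -1, 0], 0, 0], [[-0.6, -1, 0], 0, 0]]}}

```text
t: 4.33
ee_pos: [460.6, 102.9, 340.6]
orientation: [-0.0, 3.141, 0.0]
ft_force: [-0.2, -0.7, 0.6]
width: 88.1
grasp_force: 0.0
```

{"name": "move_arm", "arguments": {"steps": [[[-0.65, -1, 0.5], 0, 0], [[-0.65, -1, 0.5], 0, 0], [[-0.65, -1, 0.5], 0, 0], [[-0.65, -1, 0.5], 0, 0], [[-0.65, -1, 0.5], 0, 0], [[-0.65, -1, 0.5], 0, 0], [[-0.65, -1, 0.5], 0, 0], [[-0.65, -1, 0.5], 0, 0], [[0, -0.04, 1], 0, 0], [[0, 0, 1], 0, 0], [[0, 0, 1], 0, 0], [[0, 0, 1], 0, 0], [[0, 0, 0], 0, 0], [[0, 0, 0], 0, 0]]}}

```text
t: 5.5
ee_pos: [589.3, -96.5, 139.6]
orientation: [0.001, -3.139, -0.001]
ft_force: [-0.4, -1.1, 1.2]
width: 87.9
grasp_force: 0.0
```

{"name": "move_arm", "arguments": {"steps": [[[-0.08, -0.07, 0.8], 0, 0], [[0, 0, 0.8], 0, 0], [[0, 0, 0.8], 0, 0], [[0, 0, 0.8], 0, 0], [[0, 0, 0.7], 0, 0], [[0, 0, 0.5], 0, 0], [[0, 0, 0], 0, 0], [[0, 0, 0], 0, 0.2], [[0, 0, 0], 0, 0.35], [[0, 0, 0], 0, 0.45], [[0, 0, 0], 0, 1], [[0, 0, 0], 0, 1], [[0, 0, 0], 0, 1], [[0, 0, 0], 0, 1], [[0, 0, 0], 0, 1], [[0, 0, 0], 0, 1]]}}

```text
t: 6.83
ee_pos: [592.5, -98.5, 30.7]
orientation: [-0.001, 3.141, -0.0]
ft_force: [-0.3, 0.1, 3.0]
width: 46.0
grasp_force: 30.0
```

{"name": "move_arm", "arguments": {"steps": [[[0, 0, -0.2], 0, 1], [[0, 0, -0.4], 0, 1], [[0, 0, -0.6], 0, 1], [[0, 0, -0.6], 0, 1], [[0, 0, -0.6], 0, 1], [[0, 0, -0.2], 0, 1], [[0.1, 0.3, 0], 0, 1], [[0.15, 0.7, 0], 0, 1], [[0.2, 1, 0], 0, 1], [[0.2, 1, 0], 0, 1], [[0.2, 1, 0], 0, 1], [[0.2, 1, 0], 0, 1], [[0.1, 0.6, 0], 0, 1], [[0.05, 0.3, 0], 0, 1], [[0, 0.08, 0], 0, 1], [[0, 0, 0], 0, 1], [[0, 0, 0], 0, 1]]}}

```text
t: 8.25
ee_pos: [562.2, 50.6, 95.2]
orientation: [0.0, -3.141, 0.0]
ft_force: [-0.1, -0.0, -0.4]
width: 46.1
grasp_force: 30.0
```

Run:
```python
from m import *
o=ctrl.get_obs(); print(o['ee_pos'],o['width'])
ds={c:snap(c,c+'1') for c in('top','side')}
fit('bottle_blue',o['ee_pos'][:2],o['ee_pos'][2]-25,ds)
a=ds['side']['image'][90:390,150:550,::-1]; cv2.imwrite('pics/c1.png',cv2.resize(a,None,fx=1.8,fy=1.8))
```

```text
[562.15417202  50.55283065  95.16147722] 46.05821135607003
bottle_blue [(['side'], [572.0, 51.0], np.float64(6.2)), (['top', 'side'], [572.0, 51.0], np.float64(6.2))]
```

View pics/c1.png

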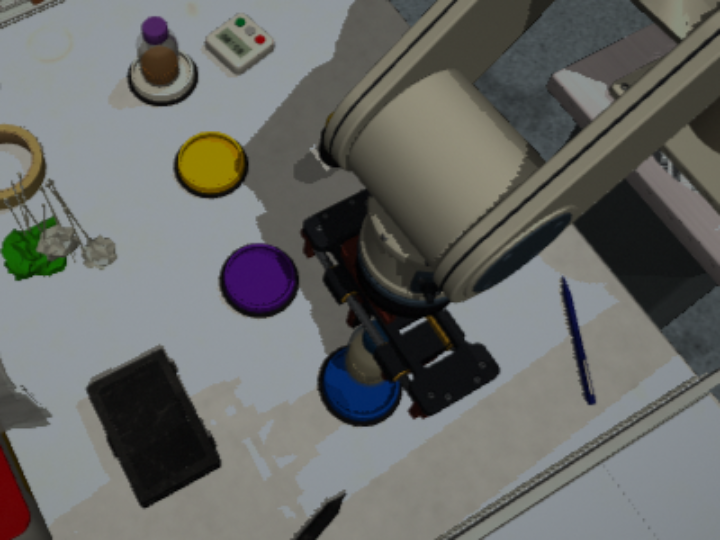

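{"name": "move_arm", "arguments": {"steps": [[[0, 0, 0.4], 0, 1], [[0, 0, 0.6], 0, 1], [[0, 0, 0.6], 0, 1], [[0, 0, 0.4], 0, 1], [[0, 0, 0.3], 0, 1], [[0, 0, 0.15], 0, 1], [[0, 0, 0.08], 0, 1], [[0, 0, 0.03], 0, 1], [[0, 0, 0], 0, 1], [[0, 0, 0], 0, 1]]}}

```text
t: 9.28
ee_pos: [562.6, 51.1, 31.9]
orientation: [-0.001, 3.141, 0.0]
ft_force: [0.2, -0.2, -0.5]
width: 45.7
grasp_force: 30.0
```

{"name": "move_arm", "arguments": {"steps": [[[0, 0, 0.05], 0, 1], [[0, 0, 0.02], 0, 1], [[0, 0, 0], 0, 0.4], [[0, 0, 0], 0, 0.3], [[0, 0, 0], 0, 0.1], [[0, 0, 0], 0, 0], [[0, 0, 0], 0, 0], [[0, 0, -0.3], 0, 0], [[0, 0, -0.6], 0, 0], [[0, 0, -0.8], 0, 0], [[0, 0, -1], 0, 0], [[0, 0, -1], 0, 0], [[0, 0, -1], 0, 0], [[0, 0, 0], 0, 0]]}}

```text
t: 10.45
ee_pos: [565.3, 51.3, 152.4]
orientation: [-0.001, 3.133, 0.001]
ft_force: [1.1, -0.0, 0.5]
width: 88.0
grasp_force: 0.0
```

{"name": "move_arm", "arguments": {"steps": [[[0, -1, 0], 0, 0], [[0, -1, 0], 0, 0], [[0, -1, 0], 0, 0], [[0, -1, 0], 0, 0], [[0, -1, 0], 0, 0], [[0, -1, 0], 0, 0], [[0, -1, 0], 0, 0], [[0, -1, 0], 0, 0], [[0, -1, 0], 0, 0], [[0, -1, 0], 0, 0], [[0, -1, 0], 0, 0], [[0, -1, 0], 0, 0], [[0, -1, 0], 0, 0], [[0, -1, 0], 0, 0], [[0, -1, 0], 0, 0], [[0, -1, 0], 0, 0], [[0, -1, 0], 0, 0], [[0, -0.6, 0], 0, 0], [[0, 0, 0], 0, 0], [[0, 0, 0], 0, 0]]}}

```text
t: 12.12
ee_pos: [561.8, -389.0, 146.6]
orientation: [-0.001, -3.141, -0.001]
ft_force: [-0.7, 1.1, -0.4]
width: 87.7
grasp_force: 0.0
```

Run:
```python
from m import *
ds={c:snap(c) for c in('top','side')}
for n,x,z in [('bottle_blue',(560,51),5),('bottle_purple',(562,-390),5),('stand_purple',(593,-97),0),('stand_blue',(560,51),0)]: fit(n,x,z,ds)
```

```text
bottle_blue [(['top'], [562.0, 52.9], np.float64(1.1)), (['side'], [560.9, 50.7], np.float64(1.3)), (['top', 'side'], [561.5, 51.9], np.float64(1.6))]
bottle_purple [(['side'], [560.1, -391.2], np.float64(1.0)), (['top', 'side'], [560.1, -391.2], np.float64(1.0))]
stand_purple [(['top'], [593.7, -96.1], np.float64(0.6)), (['side'], [591.9, -99.3], np.float64(0.8)), (['top', 'side'], [592.9, -97.5], np.float64(1.6))]
stand_blue [(['top'], [560.7, 52.2], np.float64(0.7)), (['side'], [560.4, 50.0], np.float64(0.9)), (['top', 'side'], [560.6, 51.1], np.float64(1.5))]
```

{"name": "move_arm", "arguments": {"steps": [[[0, 0, 0.7], 0, 0], [[0, 0, 0.8], 0, 0], [[0, 0, 0.8], 0, 0], [[0, 0, 0.8], 0, 0], [[0, 0, 0.7], 0, 0], [[0, 0, 0.5], 0, 0], [[0, 0, 0.3], 0, 0], [[0, 0, 0.06], 0, 0.2], [[0, 0, 0], 0, 0.35], [[0, 0, 0], 0, 0.45], [[0, 0, 0], 0, 1], [[0, 0, 0], 0, 1], [[0, 0, 0], 0, 1], [[0, 0, 0], 0, 1], [[0, 0, 0], 0, 1]]}}

```text
t: 13.87
ee_pos: [562.7, -389.2, 31.3]
orientation: [-0.001, 3.141, -0.001]
ft_force: [-1.0, -0.7, 1.8]
width: 45.3
grasp_force: 30.0
```

{"name": "move_arm", "arguments": {"steps": [[[0, 0, -0.3], 0, 1], [[0, 0, -0.6], 0, 1], [[0, 0, -0.7], 0, 1], [[0, 0, -0.7], 0, 1], [[0, 0.4, -0.3], 0, 1], [[0, 0.8, 0], 0, 1], [[-0.125, 1, 0], 0, 1], [[-0.125, 1, 0], 0, 1], [[-0.125, 1, 0], 0, 1], [[-0.125, 1, 0], 0, 1], [[-0.125, 1, 0], 0, 1], [[-0.125, 1, 0], 0, 1], [[-0.125, 1, 0], 0, 1], [[-0.125, 1, 0], 0, 1], [[-0.125, 1, 0], 0, 1], [[-0.125, 0.8, 0], 0, 1], [[0, 0.4, 0], 0, 1], [[0, 0.28, 0], 0, 1], [[0, 0, 0], 0, 1], [[0, 0, 0], 0, 1]]}}

```text
t: 15.53
ee_pos: [593.3, -97.2, 95.8]
orientation: [-0.001, 3.141, -0.0]
ft_force: [0.1, -0.4, 0.1]
width: 45.7
grasp_force: 30.0
```

Lower by 64.5 mm, release, and raise.

{"name": "move_arm", "arguments": {"steps": [[[0, 0, 0.4], 0, 1], [[0, 0, 0.6], 0, 1], [[0, 0, 0.6], 0, 1], [[0, 0, 0.4], 0, 1], [[0, 0, 0.3], 0, 1], [[0, 0, 0.15], 0, 1], [[0, 0, 0.08], 0, 1], [[0, 0, 0.04], 0, 1], [[0, 0, 0], 0, 1], [[0, 0, 0], 0, 1]]}}

```text
t: 16.37
ee_pos: [593.9, -97.0, 31.9]
orientation: [-0.001, 3.141, -0.0]
ft_force: [-0.6, 0.1, -0.2]
width: 45.6
grasp_force: 30.0
```

{"name": "move_arm", "arguments": {"steps": [[[0, 0, 0.04], 0, 1], [[0, 0, 0], 0, 1], [[0, 0, 0], 0, 0.4], [[0, 0, 0], 0, 0.3], [[0, 0, 0], 0, 0.1], [[0, 0, 0], 0, 0], [[0, 0, 0], 0, 0], [[0, 0, -0.3], 0, 0], [[0, 0, -0.6], 0, 0], [[0, 0, -0.8], 0, 0], [[0, 0, -1], 0, 0], [[0, 0, -1], 0, 0], [[0, 0, -1], 0, 0], [[1, 0.4, 0], 0, 0], [[1, 0.4, 0], 0, 0], [[1, 0.4, 0], 0, 0], [[1, 0.4, 0], 0, 0], [[1, 0.5, 0], 0, 0], [[1, 0.5, 0], 0, 0], [[0.16, 0.04, 0], 0, 0]]}}

```text
t: 18.03
ee_pos: [434.8, -29.6, 147.7]
orientation: [0.002, -3.138, -0.001]
ft_force: [-1.5, -0.8, 0.3]
width: 88.2
grasp_force: 0.0
```

Run:
```python
from m import *
ds={c:snap(c) for c in('top','side')}
print(ctrl.get_obs()['ee_pos'])
for n,x,z in [('bottle_purple',(593,-97),5),('bottle_white',(439,-31),0),('stand_white',(561,-383),0)]: fit(n,x,z,ds)
```

```text
[438.82844459 -30.67008554 148.50121984]
bottle_purple [(['top'], [593.3, -96.3], np.float64(1.0)), (['side'], [591.4, -98.5], np.float64(1.2)), (['top', 'side'], [592.3, -97.2], np.float64(2.0))]
bottle_white [(['side'], [438.8, -32.9], np.float64(1.4)), (['top', 'side'], [438.8, -32.9], np.float64(1.4))]
stand_white [(['top'], [562.2, -385.1], np.float64(0.6)), (['side'], [559.0, -387.3], np.float64(1.0)), (['top', 'side'], [560.9, -385.6], np.float64(1.9))]
```

{"name": "move_arm", "arguments": {"steps": [[[0, -0.04, 0.7], 0, 0], [[0, 0, 0.8], 0, 0], [[0, 0, 0.9], 0, 0], [[0, 0, 0.8], 0, 0], [[0, 0, 0.7], 0, 0], [[0, 0, 0.6], 0, 0], [[0, 0, 0.3], 0, 0], [[0, 0, 0.1], 0, 0.2], [[0, 0, 0], 0, 0.35], [[0, 0, 0], 0, 0.45], [[0, 0, 0], 0, 1], [[0, 0, 0], 0, 1], [[0, 0, 0], 0, 1], [[0, 0, 0], 0, 1], [[0, 0, 0], 0, 1]]}}

```text
t: 19.68
ee_pos: [439.9, -32.0, 25.8]
orientation: [-0.001, 3.141, -0.0]
ft_force: [-0.8, 0.6, 4.0]
width: 45.6
grasp_force: 30.0
```

{"name": "move_arm", "arguments": {"steps": [[[0, 0, -0.3], 0, 1], [[0, 0, -0.7], 0, 1], [[0, 0, -0.9], 0, 1], [[0, 0, -0.9], 0, 1], [[0, 0, -0.8], 0, 1], [[-0.33, -0.6, 0], 0, 1], [[-0.33, -1, 0], 0, 1], [[-0.33, -1, 0], 0, 1], [[-0.33, -1, 0], 0, 1], [[-0.33, -1, 0], 0, 1], [[-0.33, -1, 0], 0, 1], [[-0.33, -1, 0], 0, 1], [[-0.33, -1, 0], 0, 1], [[-0.33, -1, 0], 0, 1], [[-0.33, -1, 0], 0, 1], [[-0.33, -1, 0], 0, 1], [[-0.33, -1, 0], 0, 1], [[-0.33, -1, 0], 0, 1], [[-0.33, -1, 0], 0, 1], [[-0.24, -0.53, 0], 0, 1]]}}

```text
t: 21.35
ee_pos: [561.3, -387.8, 115.8]
orientation: [0.001, 3.141, -0.001]
ft_force: [-0.0, 0.2, -0.9]
width: 45.5
grasp_force: 30.0
```

{"name": "move_arm", "arguments": {"steps": [[[0, 0, 0], 0, 1], [[0, 0, 0], 0, 1], [[0, 0, 0], 0, 1]]}}

```text
t: 21.6
ee_pos: [560.2, -384.0, 115.1]
orientation: [0.001, -3.14, -0.002]
ft_force: [-0.9, 0.4, -0.8]
width: 45.6
grasp_force: 30.0
```

{"name": "move_arm", "arguments": {"steps": [[[-0.04, -0.04, 0.4], 0, 1], [[0, 0, 0.7], 0, 1], [[0, 0, 0.7], 0, 1], [[0, 0, 0.6], 0, 1], [[0, 0, 0.4], 0, 1], [[0, 0, 0.3], 0, 1], [[0, 0, 0.15], 0, 1], [[0, 0, 0.08], 0, 1], [[0, 0, 0], 0, 1], [[0, 0, 0], 0, 1]]}}

```text
t: 22.43
ee_pos: [562.5, -386.5, 32.8]
orientation: [-0.001, 3.141, -0.001]
ft_force: [-0.8, 0.2, -0.8]
width: 45.6
grasp_force: 30.0
```

{"name": "move_arm", "arguments": {"steps": [[[0, 0, 0.03], 0, 1], [[0, 0, 0.03], 0, 1], [[0, 0, 0], 0, 0.4], [[0, 0, 0], 0, 0.3], [[0, 0, 0], 0, 0.1], [[0, 0, 0], 0, 0], [[0, 0, 0], 0, 0], [[0, 0, -0.3], 0, 0], [[0, 0, -0.6], 0, 0], [[0, 0, -0.8], 0, 0], [[0, 0, -1], 0, 0], [[0, 0, -1], 0, 0], [[0.6, 1, -1], 0, 0], [[0.6, 1, 0], 0, 0], [[0.6, 1, 0], 0, 0], [[0.6, 1, 0], 0, 0], [[0.6, 1, 0], 0, 0], [[0.6, 1, 0], 0, 0], [[0.7, 1, 0], 0, 0], [[0.7, 0.8, 0], 0, 0]]}}

```text
t: 24.1
ee_pos: [436.5, -189.9, 149.5]
orientation: [-0.001, 3.14, -0.001]
ft_force: [-0.0, 0.5, 0.1]
width: 88.1
grasp_force: 0.0
```

Run:
```python
from m import *
ds={c:snap(c) for c in('top','side')}
print(ctrl.get_obs()['ee_pos'])
for n,x,z in [('bottle_white',(561,-385),5),('dropper_bottle',(437,-191),0),('stand_yellow',(569,-248),0),('stand_white',(561,-383),0)]: fit(n,x,z,ds)
```

```text
[ 434.31392442 -188.66966899  149.0842941 ]
bottle_white [(['top'], [562.5, -384.3], np.float64(1.3)), (['side'], [561.3, -387.7], np.float64(1.4)), (['top', 'side'], [562.2, -385.4], np.float64(2.3))]
dropper_bottle [(['side'], [437.8, -192.3], np.float64(1.1)), (['top', 'side'], [437.8, -192.3], np.float64(1.1))]
stand_yellow [(['top'], [569.7, -246.9], np.float64(0.7)), (['side'], [568.8, -250.1], np.float64(1.1)), (['top', 'side'], [569.5, -248.2], np.float64(2.0))]
stand_white [(['top'], [561.4, -385.0], np.float64(1.1)), (['side'], [562.2, -384.6], np.float64(2.5)), (['top', 'side'], [561.8, -385.0], np.float64(2.7))]
```

{"name": "move_arm", "arguments": {"steps": [[[-0.08, -0.08, 0.7], 0, 0], [[0, 0, 0.9], 0, 0], [[0, 0, 0.9], 0, 0], [[0, 0, 0.8], 0, 0], [[0, 0, 0.7], 0, 0], [[0, 0, 0.6], 0, 0], [[0, 0, 0.4], 0, 0], [[0, 0, 0.12], 0, 0.2], [[0, 0, 0], 0, 0.35], [[0, 0, 0], 0, 0.5], [[0, 0, 0], 0, 1], [[0, 0, 0], 0, 1], [[0, 0, 0], 0, 1], [[0, 0, 0], 0, 1], [[0, 0, 0], 0, 1], [[0, 0, 0], 0, 1]]}}

```text
t: 25.93
ee_pos: [439.1, -193.2, 20.3]
orientation: [-0.001, 3.141, -0.0]
ft_force: [-0.1, 0.1, -0.3]
width: 31.3
grasp_force: 1.3
```

Run:
```python
from m import *
ds={c:snap(c,c+'2') for c in('top','side')}
o=ctrl.get_obs();print(o['ee_pos'],o['width'],o['grasp_force'])
a=ds['side']['image'][90:270,220:460,::-1]; b=ds['top']['image'][180:360,180:420,::-1]
cv2.imwrite('pics/c2.png',np.vstack([cv2.resize(k,None,fx=1.65,fy=1.65) for k in (a,b)]))
```

```text
[ 439.18820279 -193.32551102   20.32941669] 30.414254680136043 30.00055432319641
```

View pics/c2.png

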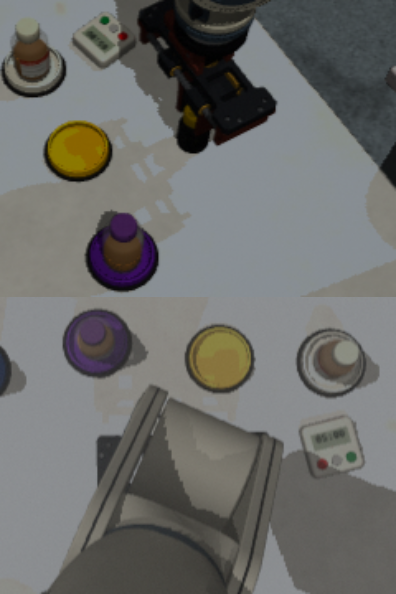

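Run:
```python
from m import *
d=snap('side'); k=cams.cut_out('side','dropper_bottle')[:2]
print([(q['p'],q['rect']) for q in k])
im=d['image'].copy()
for dx,dy,z0,z1,r,c in [(437.5,-191.5,0,52,20,(255,0,255)),(437.5,-191.5,52,72,16,(0,255,255))]:
  for z in (z0,z1):
    p=np.array([proj(d,(dx+r*np.cos(t),dy+r*np.sin(t),z)) for t in th])
    im=im; 
    globals().setdefault('L',[]).append((p,c))
a=cv2.resize(im[130:205,305:395,::-1],None,fx=8,fy=8,interpolation=cv2.INTER_CUBIC)
for p,c in L: cv2.polylines(a,[np.int32((p-[305,130])*8)],True,c,1)
e=cv2.imread('pics/side0.png')[130:205,305:395]
cv2.imwrite('pics/c3.png',cv2.convertScaleAbs(np.hstack([cv2.resize(a,(400,333)),cv2.resize(e,(400,333),interpolation=cv2.INTER_CUBIC)]),alpha=1.6))
```

```text
[(0.87, [336.4, 167.7, 19.5, 23.5])]
```

View pics/c3.png

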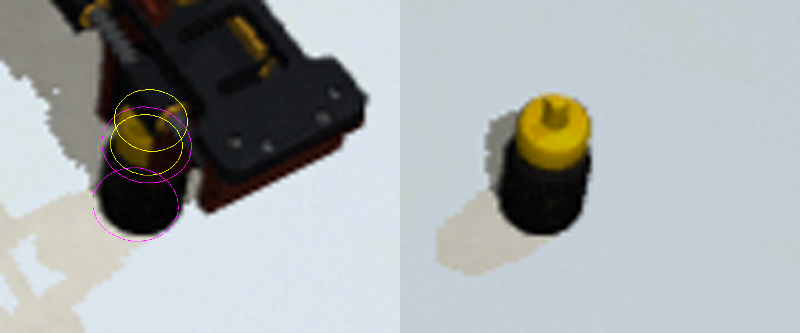

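The bottle stands upright between the fingers at about the predicted place, foot near (143,203) in the left crop. The opening is narrower than its body, so I test with a small lift.

{"name": "move_arm", "arguments": {"steps": [[[0, 0, -0.1], 0, 1], [[0, 0, -0.2], 0, 1], [[0, 0, -0.3], 0, 1], [[0, 0, -0.2], 0, 1], [[0, 0, 0], 0, 1], [[0, 0, 0], 0, 1]]}}

```text
t: 26.63
ee_pos: [439.3, -193.4, 40.7]
orientation: [-0.001, 3.14, -0.001]
ft_force: [-0.5, 0.4, -1.8]
width: 29.9
grasp_force: 30.0
```

Run:
```python
from m import *
d=snap('side'); k=cams.cut_out('side','dropper_bottle')[:2]
print([(q['p'],q['rect']) for q in k], ctrl.get_obs()['ee_pos'],ctrl.get_obs()['width'])
for z in (0,20): print(z,np.mean([proj(d,(437.5,-191.5,z))],0), max(proj(d,(437.5+20*np.cos(t),-191.5+20*np.sin(t),z))[1] for t in th))
a=cv2.resize(d['image'][130:205,305:395,::-1],None,fx=6,fy=6,interpolation=cv2.INTER_CUBIC)
cv2.imwrite('pics/c4.png',cv2.convertScaleAbs(a,alpha=2))
```

```text
[(0.81, [338.4, 161.9, 21.1, 28.9]), (0.18, [356.0, 299.2, 27.4, 32.7])] [ 438.96558235 -193.20591327   40.19650999] 30.19531070687605
0 [335.49875581 176.01390104] 184.36914747932323
20 [336.41789567 170.99533475] 179.45656501529268
```

View pics/c4.png

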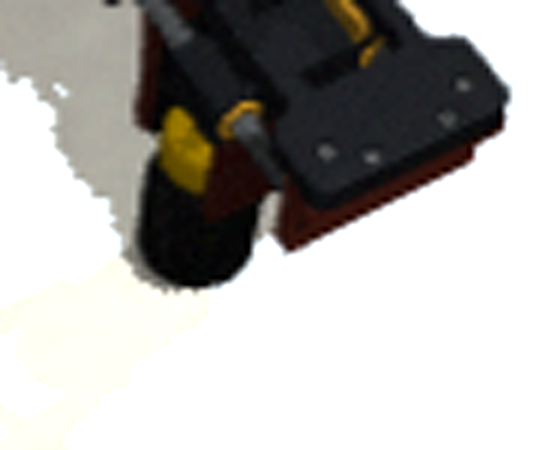

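{"name": "move_arm", "arguments": {"steps": [[[0, 0, -0.2], 0, 1], [[-0.3, -0.12, -0.1], 0, 1], [[-0.6, -0.25, 0], 0, 1], [[-0.8, -0.33, 0], 0, 1], [[-0.8, -0.33, 0], 0, 1], [[-0.8, -0.33, 0], 0, 1], [[-0.8, -0.33, 0], 0, 1], [[-0.6, -0.25, 0], 0, 1], [[-0.4, -0.17, 0], 0, 1], [[-0.17, -0.08, 0], 0, 1], [[0, 0, 0], 0, 1], [[0, 0, 0], 0, 1], [[0, 0, 0], 0, 1]]}}

```text
t: 27.82
ee_pos: [569.9, -247.5, 47.5]
orientation: [0.001, -3.141, -0.001]
ft_force: [-0.3, 0.1, -0.8]
width: 30.2
grasp_force: 30.0
```

Run:
```python
from m import *
d=snap('side'); k=cams.cut_out('side','dropper_bottle')[:2]
print([(q['p'],q['rect']) for q in k], ctrl.get_obs()['ee_pos'],ctrl.get_obs()['width'])
a=cv2.resize(d['image'][130:220,220:340,::-1],None,fx=5,fy=5,interpolation=cv2.INTER_CUBIC)
for r,z in((20,28),(20,80),(33.5,5)): cv2.polylines(a,[np.int32((np.array([proj(d,(569.5+r*np.cos(t),-248.2+r*np.sin(t),z)) for t in th])-[220,130])*5)],True,(255,0,255),1)
cv2.imwrite('pics/c5.png',cv2.convertScaleAbs(a,alpha=1.7))
```

```text
[(0.51, [265.6, 173.7, 22.7, 25.2])] [ 570.0003901  -247.60145889   47.60806697] 30.294525186454607
```

View pics/c5.png

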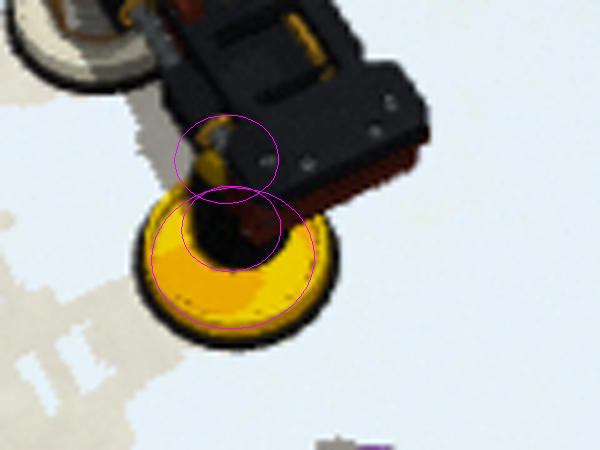

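The black bottle hangs upright over the yellow cup, foot centre about (240,230) and cup centre about (237,258), so lower it.

{"name": "move_arm", "arguments": {"steps": [[[-0.06, 0, 0.15], 0, 1], [[0, 0, 0.25], 0, 1], [[0, 0, 0.2], 0, 1], [[0, 0, 0.12], 0, 1], [[0, 0, 0.08], 0, 1], [[0, 0, 0.04], 0, 1], [[0, 0, 0], 0, 1], [[0, 0, 0], 0, 1]]}}

```text
t: 28.58
ee_pos: [572.3, -247.9, 26.6]
orientation: [-0.001, 3.142, -0.0]
ft_force: [-1.3, 0.7, -0.8]
width: 30.1
grasp_force: 30.0
```

{"name": "move_arm", "arguments": {"steps": [[[0, 0, 0.03], 0, 1], [[0, 0, 0.03], 0, 1], [[0, 0, 0], 0, 1], [[0, 0, 0], 0, 0.6], [[0, 0, 0], 0, 0.5], [[0, 0, 0], 0, 0.4], [[0, 0, 0], 0, 0.2], [[0, 0, 0], 0, 0], [[0, 0, 0], 0, 0], [[0, 0, 0], 0, 0], [[0, 0, -0.2], 0, 0], [[0, 0, -0.5], 0, 0], [[0, 0, -0.8], 0, 0], [[0, 0, -1], 0, 0], [[0, 0, -1], 0, 0], [[0, 0, -1], 0, 0], [[1, 0.5, -1], 0, 0], [[1, 0.5, -1], 0, 0], [[1, 0.5, 0], 0, 0], [[1, 0.5, 0], 0, 0]]}}

```text
t: 30.25
ee_pos: [472.4, -198.0, 190.5]
orientation: [-0.001, 3.137, -0.003]
ft_force: [-0.2, 0.1, -0.1]
width: 88.0
grasp_force: 0.0
```

{"name": "move_arm", "arguments": {"steps": [[[1, 0.5, 0], 0, 0], [[0, 0, 0], 0, 0], [[0, 0, 0], 0, 0]]}}

```text
t: 30.5
ee_pos: [446.8, -185.2, 189.0]
orientation: [-0.001, 3.14, -0.001]
ft_force: [0.7, -0.7, 1.3]
width: 87.9
grasp_force: 0.0
```

Run:
```python
from m import *
ds={c:snap(c) for c in('top','side')}
for n,x in [('bottle_blue',(560,51)),('bottle_purple',(593,-97)),('bottle_white',(561,-385)),('dropper_bottle',(569,-248))]: fit(n,x,5,ds)
a=ds['side']['image'][90:340,180:480,::-1]; cv2.imwrite('pics/c6.png',cv2.resize(a,None,fx=2.4,fy=2.4))
```

```text
bottle_blue [(['top'], [561.8, 52.1], np.float64(1.5)), (['side'], [560.9, 50.5], np.float64(1.4)), (['top', 'side'], [561.4, 51.2], np.float64(2.0))]
bottle_purple [(['side'], [592.4, -99.3], np.float64(1.7)), (['top', 'side'], [592.4, -99.3], np.float64(1.7))]
bottle_white [(['top'], [562.7, -384.3], np.float64(1.3)), (['side'], [560.0, -388.7], np.float64(1.0)), (['top', 'side'], [561.7, -385.9], np.float64(2.1))]
dropper_bottle [(['side'], [569.2, -245.0], np.float64(1.2)), (['top', 'side'], [569.2, -245.0], np.float64(1.2))]
```

View pics/c6.png

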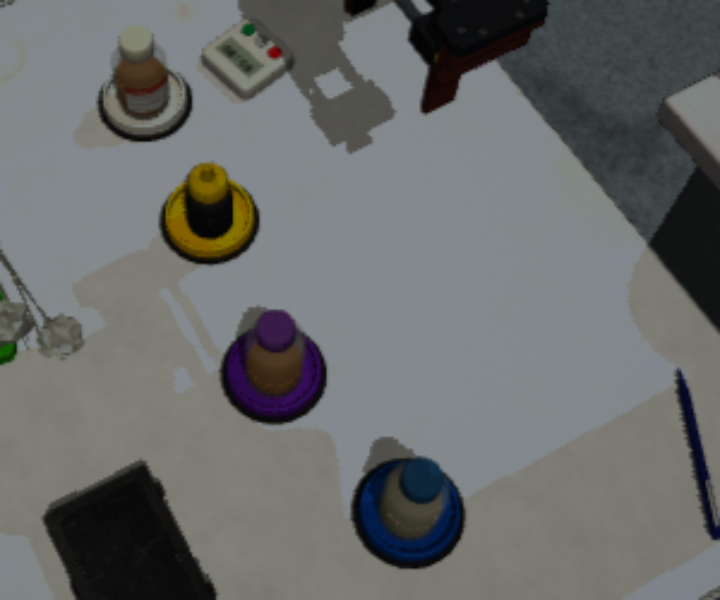

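All four bottles stand upright and centred in their own cups: white (145,95), dropper (210,215), purple (275,365) and blue (410,505). The box and timer are where they were, and the gripper is clear. Handing in.

```bash
python3 -c "
from workcell import ctrl
print(ctrl.close_job())"
```

```text
the job is handed in; nothing more can be done
None
```

The job is handed in: all four bottles stand upright in the cups of their own colours, within about 5 mm of centre by the last camera fit, and the box and timer look unmoved; the hand-in call gave no verdict.

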